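# Vent the tyre-inflator tank: drain, fit bayonet cap, hold at vent mark

### The arm

A 6-joint arm with a two-finger parallel gripper is mounted at the origin on the work surface. World frame = base frame: x ahead of the robot, y to its left, z up, the work surface at z = 0. Lengths are in mm, angles in rad, forces in N, time in s.
With the tool pointing down it reaches from about 375 to 975 mm from the base axis. Payload 3.8 kg.
Tool frame: the origin (TCP) lies between the finger pads; the fingertips stand 8 mm ahead of it and the grasp point (between the pads) lies 11 mm behind it; x points along the fingers, y is the direction in which the jaws open and shut, and the axes are right-handed (so a half turn about x gives the same grasp; the last joint's range is limited). The gripper opens to 88 mm and grips with 3 to 60 N. Pads are 18 mm wide; open, the fingers measure 123 mm over their backs; the gripper's body (75 mm by 187 mm) begins 45 mm behind the grasp point.
Start: joints at [-1.269, 0.264, 1.604, -0, 1.274, -0.037], TCP at [224.334, -636.625, 217.006] pointing down, gripper open.
Joint ranges: [-2.63, 2.63], [-0.94, 2.18], [0.31, 2.57], [-1.31, 4.45], [0, 2.66], [-2.55, 2.55]. Speed limits (rad/s): [2.57, 2.57, 3.14, 3.14, 3.14, 3.14].

### API

Orientations are given as [roll, pitch, yaw] about the fixed x, y, z axes, in that order (R = Rz(yaw) Ry(pitch) Rx(roll)).
In Python, from workcell import arm gives the robot as it stands.
- The arm moves only by the tool play_rows, never from a script. Its argument "rows" is a list that holds one entry, the list of rows, each a list of 7 numbers: the shift along the tool's x, y, z in units of 5 cm (1.0 is 5 cm), then the turn, a rotation vector about the tool's x, y, z in units of 0.12 rad (1.0 is 0.12 rad), then the opening, from 0 (shut) to 1 (fully open). A call has exactly 10 rows; each row shifts and turns the commanded pose from where the row before left it, along the tool's axes as they then stand; what a row does not reach is not made up. A row lasts 1/8 s, in which the tool goes at most 62.5 mm and 10.7 degrees, less where a joint would pass 70% of its speed; a pose out of reach is approached as far as the arm can. A call with a number of a shift or a turn outside -1 to 1 is refused whole. A call with a gripper value outside its range is refused whole. The fingers move at their own pace and stop on an object; the grip force is fixed at half the most. Time passes only in rows, so rows that do not move let the fingers close, or fill a call up. It gives the time, the measured TCP pose, the force and the opening at its end, in the units of the state.
- arm.state(): the state, without advancing time (a new reading comes with each control period).
- arm.capture(name): name is "scene" or "top" or "wrist"; returns a dict with "image" (384x512x3 uint8, red, green, blue), "fx", "fy", "cx", "cy" (pixels), "R" (3x3) and "t" (3): a world point X has camera coordinates R X + t; the wrist camera has in their place "mount" (4x4, takes a point from camera to tool coordinates, whose origin is the TCP and whose axes are the tool frame's). Camera axes: x right, y down, z forward; pixel columns grow to the right and rows downward; lengths in mm; the calibration is good to about 2 mm. A picture is of the moment at which its call begins: read the wrist's pose just before it. There is no depth.
- arm.job_done(): hands the job in, once; it reports no verdict.
The state is a dict: "t": time; "joint_positions": joint angles; "joint_velocities": joint speeds; "tau": joint torques, N m; "tcp_pos": TCP position; "tcp_rot": TCP orientation; "ft_force": force on the tool from outside, world axes, zero at the start; "torque": the same for the moment, N m; "grip_width": finger opening in mm.
Only numpy, scipy, OpenCV 4.12 (cv2) and the standard library are available. Lean on these libraries where they do the work, as an engineer would, in place of code of your own. Each camera call takes 0.05 s, during which the arm holds its last target.

### The job

Bleed the tyre-inflator tank: first press its spring pedal right down to its stop and let it come back up, to drain the tank. Then put the red bayonet cap into the tank's mouth, lugs through the slots at the green marks, until it sits down on the collar, and turn it clockwise (seen from above) until its pointers stand at the yellow vent marks, half-way to the lock. Finish still gripping the cap there: do not let go, do not turn it on to the red marks where it clicks locked, and leave the other things on the bench alone.

Things in the scene. Friction and masses are not known exactly. Their poses are not given: they have to be found in the camera images.
- tank_mouth (a point): Centre of the mouth of the fixed green tank, level with its collar's top, 128 mm above the bench; z up. The aluminium collar is 6 mm thick, 94 mm across, with a 45 mm round opening and two slots 13 mm wide reaching 30 mm out, along this frame's +x and -x (green marks). The cap's lugs turn in the cavity below it; a turn anticlockwise is blocked about 6 degrees past green.
- vent_mark (a point): Yellow vent mark on the collar, 42 mm from the centre, at -45 degrees in the mouth's frame: 45 degrees clockwise (seen from above) of the green mark on +x. A second one lies opposite.
- lock_mark (a point): Red lock mark on the collar, at -90 degrees in the mouth's frame; a second one lies opposite. From about 55 degrees clockwise of green the turning lugs meet spring plungers, and near 90 degrees they click past them.
- tank: Tank (90 mm across) and its steel base plate; origin on the bench under the mouth, axes as tank_mouth. The plate is 10 mm thick, 130 mm along x, and reaches from y = 60 mm to y = -230 mm; the drain pedal stands on it at y = -170 mm.
- pedal_pad (a point): Middle of the ribbed black rubber pad (50 x 50 mm) on top of the steel drain pedal. The pedal is 85 mm long (tank's x), 55 mm wide, hinged at its +x end, 60 mm from here, and slopes up towards -x by 17 degrees. Pressed level, this point has come down about 17 mm, to 40 mm above the bench. About 4 N to start, 10 N at the stop; springs back.
- pedal (a joint): Angle of the pedal, rad: 0 when up, 0.30 when pressed down to its stop.
- cap_grip (a point): Centre of the bar grip of the loose red cap, which starts standing upright on its plug on the bench; this point is then 43 mm up. The bar runs along this frame's x: 60 mm long, 18 mm thick in y, 40 mm high, white line on top; z up. A red disc, 72 mm across and 8 mm thick, begins 20 mm below this point; it has white pointers on its rim at the bar's ends. Same after a half turn.
- cap_seat (a point): On the cap's axis at the underside of the red disc, the face that sits on the tank's collar, 28 mm below cap_grip; axes as cap_grip.
- cap_end (a point): Pointer on the rim of the cap's disc on the cap's +x side, 36 mm from the axis, 5 mm above the level of cap_seat.
- cap: The cap as a whole, about 120 g; origin on its axis at the lowest face of the plug, 43 mm below cap_grip, axes as cap_grip. The grey plug below the disc is 40 mm across and 15 mm long; two lugs at its lower end, along +x and -x, reach 27 mm from the axis, 8 mm wide, 6 mm high.
- reflector: Bystander: round orange reflector lying flat, 78 mm across, 13 mm high; origin under its centre.
- tin: Bystander: round aluminium tin with blue lid, 66 mm across, 26 mm high; origin under its centre.
- grip: Bystander: grey handlebar grip lying along its x, 130 mm long, about 32 mm thick; origin under its middle.
- wrench: Bystander: steel pedal wrench, 280 mm long along its x, lying crosswise at the back; origin under it.
- cage: Bystander: blue aluminium bottle cage standing upright, about 80 mm across, 125 mm high; origin under its centre.
Mind the look-alikes: they are no part of the job. There is more than one size of the cap; the job needs the smallest.

How it is judged (in metres and radians):
On the way, in this order (a step that is already met when the one before it is completed fails the run):
1. the pedal is pressed down to its stop (value of joint pedal above 0.27 rad), for 0.2 s.
2. the cap sits down on the collar with its lugs through the slots, near the green marks (z of cap_seat in the frame of tank_mouth below 0.0035 m and horizontal distance between cap_seat and tank_mouth below 0.005 m and angle between cap_grip's own z axis and vertical below 0.12 rad and angle between the x axis of cap_grip and the x axis of tank_mouth, either way round below 0.25 rad), for 0.1 s.
At the end, for the whole second after the job is handed in: The cap sits down on the collar (within 3.5 mm, 5 mm of centre, upright within 7 degrees), turned clockwise 35 to 55 degrees from the green marks, the fingers still gripping it with more than 3 N; the pedal is back up (z of cap_seat in the frame of tank_mouth between -0.003 and 0.0035 m and horizontal distance between cap_seat and tank_mouth below 0.005 m and angle between cap_grip's own z axis and vertical below 0.12 rad and angle between the x axis of cap_grip and the x axis of tank_mouth, either way round between 0.61 and 0.96 rad and ((x of cap_end in the frame of tank_mouth above 0 m and y of cap_end in the frame of tank_mouth below 0 m) or (x of cap_end in the frame of tank_mouth below 0 m and y of cap_end in the frame of tank_mouth above 0 m)) and contact force between the fingers and cap above 3 N and value of joint pedal below 0.05 rad); the arm keeps its last pose, push and grip.
It fails at once if the cap in the mouth is turned past 78 degrees, on into the lock at the red marks (z of cap_seat in the frame of tank_mouth below 0.0035 m and horizontal distance between cap_seat and tank_mouth below 0.005 m and angle between cap_grip's own z axis and vertical below 0.12 rad and angle between the x axis of cap_grip and the x axis of tank_mouth, either way round above 1.36 rad).
It fails at once if a bystander (reflector, tin, grip, wrench or cage) is moved more than 30 mm (distance of any of reflector, tin, grip, wrench, cage from where it was at the start of the episode above 0.03 m).
It also fails if it takes over 58 s, if anything falls off the work surface, if the arm or the gripper's body presses on something with over 40 N, if the wrist force passes 120 N, or if a joint passes its speed limit or range.

## Working session

There is one attempt and no reset: what is moved stays moved. The work goes in short steps, Python scripts to look and compute and a tool call to move; the robot and the scene stay as the last step left them, time stands still between calls to the robot, and variables do not carry over. Pictures are saved under pics/ and viewed, and the job is handed in when it is done.

Besides the shell and the picture viewer there is one more tool, called after "Call:" as name(argument=value, ...) on one line, values as JSON. play_rows: Moves the arm, as the interface text tells. Shifts and turns lie within -1 to 1; 1 stands for 5 cm of shift or 0.12 rad of turn. Its arguments: {"type":"object","properties":{"rows":{"type":"array","items":{"type":"array","items":{"type":"array","items":{"type":"number","minimum":-1,"maximum":1}}}}},"required":["rows"]}

```bash
ls; mkdir -p pics
python3 - <<'E'
from workcell import arm
import cv2,pickle
s=arm.state();print({k:(v if not hasattr(v,'tolist') else v.tolist()) for k,v in s.items()})
for n in("scene","top","wrist"):
    c=arm.capture(n);pickle.dump(c,open(f'pics/{n}0.pkl','wb'))
    cv2.imwrite(f'pics/{n}0.png',c['image'][:,:,::-1]); print(n,{k:v for k,v in c.items() if k!='image'})
E
```

```text
pics
{'t': 0.0, 'joint_positions': [-1.268882028657273, 0.26472915922028917, 1.6053140131818162, 2.1362855520331057e-05, 1.2736886633665931, -0.03690101365625868], 'joint_velocities': [0.0002525394809648184, -0.0007900093635690367, -0.0001837018089799154, -0.001524169351338312, -0.0007523200154431279, -0.0010838612508964828], 'tau': [0.0005596840674115811, -50.210992097854614, -35.687241554260254, 0.07281776983290911, 0.029455694602802396, -0.00017425447367713787], 'tcp_pos': [224.13838011131395, -635.9306075866747, 215.73660368814822], 'tcp_rot': [-1.6172397066616613, 1.5686570471548191, 1.8631619827733066], 'ft_force': [0.5827942055354904, 0.46857268239911, -0.831538509860688], 'torque': [0.010501458339821778, 0.04042713669244618, -0.019800994929200528], 'grip_width': 87.97780449379134}
scene {'fx': 456.1193858581864, 'fy': 456.1193858581864, 'cx': 253.20510634762147, 'cy': 180.2299039786948, 'R': array([[-0.76363713,  0.64542331, -0.01694369],
       [ 0.51690552,  0.5954345 , -0.6150337 ],
       [-0.38686823, -0.47842085, -0.78831876]]), 't': array([ 426.95695359, -264.62987004, 1810.69649793])}
top {'fx': 353.7545484616431, 'fy': 353.7545484616431, 'cx': 258.4829692700767, 'cy': 190.16682171531704, 'R': array([[-0.13101869, -0.99136645, -0.00516325],
       [-0.96959974,  0.12922423, -0.20779183],
       [ 0.20666507, -0.02221832, -0.97815944]]), 't': array([ 112.52791592,  593.8385065 , 1052.5867856 ])}
wrist {'fx': 306.15144161347575, 'fy': 306.15144161347575, 'cx': 257.0572671281335, 'cy': 190.4732299782903, 'mount': array([[-6.53645248e-04, -2.57989740e-01,  9.66147435e-01,
        -1.69397184e+02],
       [ 9.99998431e-01, -1.75928114e-03,  2.06767343e-04,
        -8.06854308e-01],
       [ 1.64638111e-03,  9.66146055e-01,  2.57990485e-01,
        -6.59534264e+01],
       [ 0.00000000e+00,  0.00000000e+00,  0.00000000e+00,
         1.00000000e+00]])}
```

View pics/scene0.png

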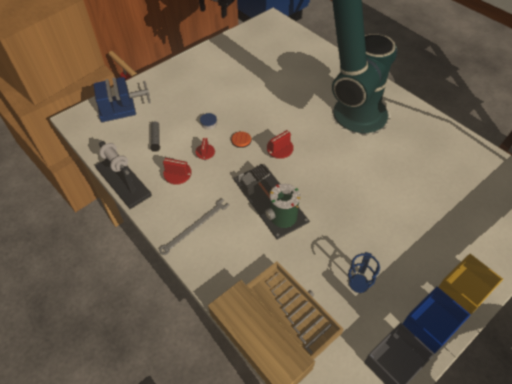

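View pics/top0.png

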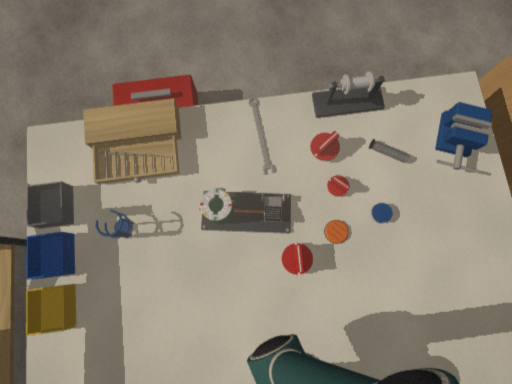

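View pics/wrist0.png

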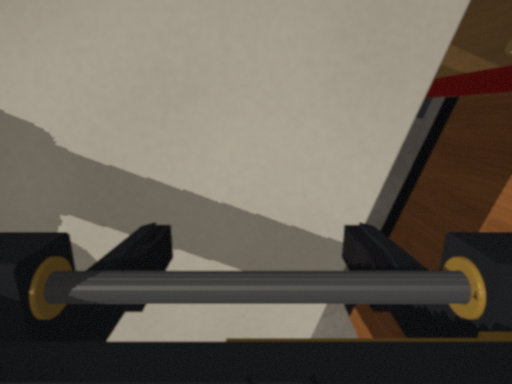

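Candidates for the cap in the top image are the red ones at (325,147), (297,259) and (339,186). In the scene image they are at (176,171), (281,145) and (205,150). The one at (339,186)/(205,150) is clearly the smallest, so I'm checking it in a close crop. The red toolbox at (155,93) is off the bench.

```bash
cat > h.py <<'E'
import numpy as np,cv2,pickle
from scipy.spatial.transform import Rotation as Ro
def ray(c,u,v):
    d=np.array([(u-c['cx'])/c['fx'],(v-c['cy'])/c['fy'],1.0])
    return -c['R'].T@c['t'], c['R'].T@d
def onz(c,u,v,z):
    o,d=ray(c,u,v); return o+d*((z-o[2])/d[2])
def tri(a,ua,b,ub):
    o1,d1=ray(a,*ua);o2,d2=ray(b,*ub)
    A=np.stack([d1,-d2],1);k=np.linalg.lstsq(A,o2-o1,rcond=None)[0]
    p,q=o1+k[0]*d1,o2+k[1]*d2
    return (p+q)/2,np.linalg.norm(p-q)
def proj(c,X):
    p=c['R']@np.asarray(X,float)+c['t'];return np.array([c['fx']*p[0]/p[2]+c['cx'],c['fy']*p[1]/p[2]+c['cy']])
def wristcam(arm):
    s=arm.state();c=arm.capture('wrist')
    T=np.eye(4);T[:3,:3]=Ro.from_euler('xyz',s['tcp_rot']).as_matrix();T[:3,3]=s['tcp_pos']
    W=T@c['mount'];c['R']=W[:3,:3].T;c['t']=-W[:3,:3].T@W[:3,3];c['state']=s
    return c
def load(n):return pickle.load(open(f'pics/{n}.pkl','rb'))
def save(n,c):pickle.dump(c,open(f'pics/{n}.pkl','wb'));cv2.imwrite(f'pics/{n}.png',c['image'][:,:,::-1])
E
python3 - <<'E'
from h import *
t,s=load('top0'),load('scene0')
def crop(c,x,y,w,h,k):return cv2.resize(c['image'][y:y+h,x:x+w,::-1],None,fx=k,fy=k,interpolation=cv2.INTER_CUBIC)
a=crop(t,190,120,200,160,4);b=crop(s,150,110,170,130,4)
cv2.imwrite('pics/ca.png',a);cv2.imwrite('pics/cb.png',b)
for n,c in(('top',t),('scene',s)):
    h=cv2.cvtColor(c['image'],cv2.COLOR_RGB2HSV)
    m=cv2.inRange(h,(0,150,90),(5,255,255))|cv2.inRange(h,(172,150,90),(180,255,255))
    k,l,st,ce=cv2.connectedComponentsWithStats(m)
    for i in range(1,k):
        if st[i,4]>60:print(n,st[i],ce[i],onz(c,*ce[i],20))
E
```

```text
top [ 113   75   81   32 1438] [155.9394993   89.55702364] [1015.90966105  340.3718485    20.        ]
top [311 132  27  28 357] [322.03921569 145.22128852] [ 737.47284951 -199.69664706   20.        ]
top [328 177  20  19 219] [336.22374429 187.50228311] [ 587.68767938 -221.27121832   20.        ]
top [282 244  17  30 378] [290.66666667 258.9021164 ] [380.05987957 -38.91262461  20.        ]
top [298 244  14  29 260] [304.96923077 257.73461538] [377.72909888 -84.04185746  20.        ]
scene [270 133  23  25 382] [281.7460733  146.46596859] [367.42497581 -63.10451595  20.        ]
scene [196 140  18  19 189] [205.28042328 150.96825397] [ 593.93784971 -231.06001447   20.        ]
scene [164 161  27  23 469] [175.75053305 172.08955224] [ 732.67737871 -219.40814412   20.        ]
```

View pics/ca.png

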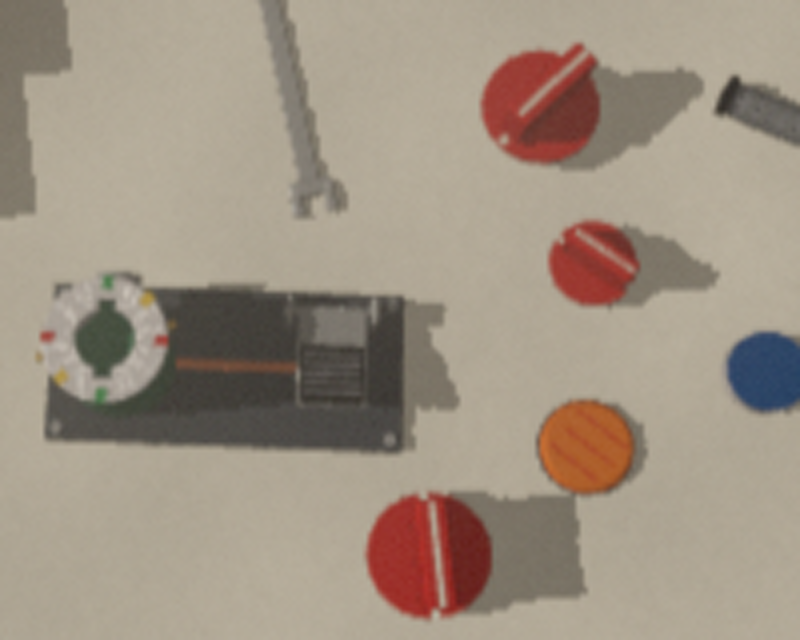

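View pics/cb.png

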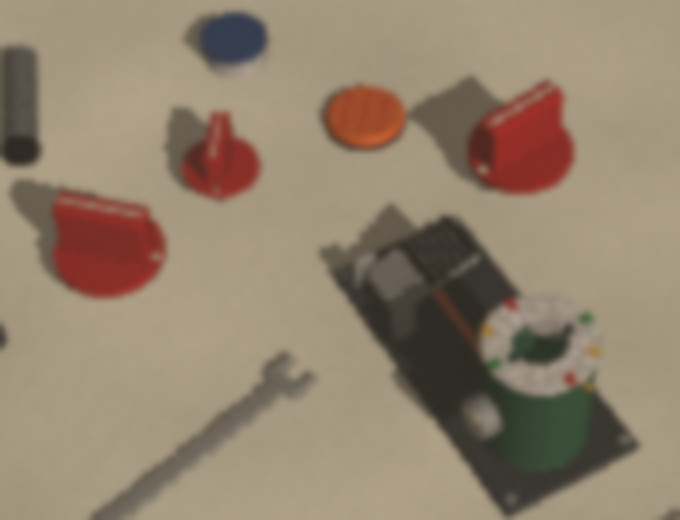

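The crops show the tank mouth at top (216,204) / scene (285,196). The pedal pad is at top (273,214) / scene (260,172). The small cap is at top (338,186) / scene (205,150), with green, yellow and red marks visible on the collar. Next I'm triangulating.

Run:
```python
from h import *
t,s=load('top0'),load('scene0')
T=lambda x,y:((x+.5)/4-.5+190,(y+.5)/4-.5+120); S=lambda x,y:((x+.5)/4-.5+150,(y+.5)/4-.5+110)
for n,a,b in(('mouth',T(104,339),S(540,346)),('pad',T(332,375),S(441,247)),('capline',T(605,252),S(217,135)),('green far',T(108,282),S(586,318)),('green near',T(100,395),S(495,366)),('red L',T(47,337),S(570,379)),('red R',T(161,340),S(511,304))):
    print(n,tri(t,a,s,b))
print([onz(t,*T(*p),63) for p in((576,233),(634,272))])
print([onz(t,*T(*p),20) for p in((559,241),(593,264))])
print('marks128',[onz(t,*T(*p),128) for p in((108,282),(100,395),(47,337),(161,340))])
for n,p in (('refl',(586,447)),('tin',(768,372)),('big',(430,555)),('big2',(540,105)),('wrench end',(320,200))): print(n,onz(t,*T(*p),15))
from workcell import arm
st=arm.state();print(Ro.from_euler('xyz',st['tcp_rot']).as_matrix())
```

```text
mouth (array([565.77302222, 164.6449136 , 124.08382772]), np.float64(3.1953605725455114))
pad (array([525.62149423,  -1.35053786,  59.18261205]), np.float64(1.7681428045655663))
capline (array([ 594.37655219, -229.52747273,   61.93494569]), np.float64(3.0123804134363383))
green far (array([574.10189018, 175.30086569, 188.41199453]), np.float64(59.10657989047698))
green near (array([556.38135401, 153.83908121,  72.90354592]), np.float64(70.88526427822572))
red L (array([572.0144068 , 205.26065262, 129.24254551]), np.float64(3.7883246579580256))
red R (array([558.41511279, 122.67488395, 129.85324717]), np.float64(3.113550082657946))
[array([ 611.43840775, -208.01930434,   63.        ]), array([ 574.2014474 , -247.74448628,   63.        ])]
[array([ 616.00460733, -203.47508231,   20.        ]), array([ 593.18709943, -227.74683412,   20.        ])]
marks128 [array([606.20462291, 157.94761348, 128.        ]), array([523.2005266 , 172.71431873, 128.        ]), array([570.99982406, 206.8604034 , 128.        ]), array([557.71373538, 123.96160506, 128.        ])]
refl [ 446.70254315 -196.79796619   15.        ]
tin [ 487.06814109 -353.4883383    15.        ]
big [379.03398737 -59.80372651  15.        ]
big2 [ 735.63406717 -209.09084455   15.        ]
wrench end [677.99766353 -13.61084298  15.        ]
[[-5.23544271e-04  3.32330678e-01 -9.43162789e-01]
 [ 1.63112833e-03 -9.43161380e-01 -3.32331087e-01]
 [-9.99998533e-01 -1.71240958e-03 -4.82872465e-05]]
```

Call:
play_rows(rows=[[[-0.05,-0.82,-0.8,0,0,0,0],[-0.05,-0.82,-0.8,0,0,0,0],[-0.05,-0.82,-0.8,0,0,0,0],[-0.05,-0.82,-0.8,0,0,0,0],[-0.05,-0.82,-0.8,0,0,0,0],[-0.05,-0.82,-0.8,0,0,0,0],[-0.05,-0.82,-0.8,0,0,0,0],[-0.05,-0.82,-0.8,0,0,0,0],[-0.05,-0.82,-0.8,0,0,0,0],[-0.05,-0.82,-0.8,0,0,0,0]]])

```text
t: 1.4
tcp_pos: [465.6, -115.2, 242.1]
tcp_rot: [2.266, 1.57, -0.537]
ft_force: [0.2, -0.6, -0.3]
grip_width: 0.6
```

Call:
play_rows(rows=[[[0,-0.76,-0.74,0,0,0,0],[0,-0.76,-0.74,0,0,0,0],[0,0,0,-1,0,0,0],[0,0,0,-1,0,0,0],[0,0,0,-1,0,0,0],[0,0,0,-1,0,0,0],[0,0,0,0,0,0,0],[0,0,0,0,0,0,0],[0,0,0,0,0,0,0],[0,0,0,0,0,0,0]]])

```text
t: 2.65
tcp_pos: [509.9, -20.7, 242.0]
tcp_rot: [3.073, 1.571, 0.75]
ft_force: [0.2, 0.3, -0.7]
grip_width: 0.3
```

Run:
```python
from h import *
from workcell import arm
c=wristcam(arm);save('w1',c);print(c['state']['t'],c['state']['tcp_pos'],c['state']['tcp_rot'],c['state']['joint_positions'],c['state']['grip_width'])
```

```text
2.65 [509.85852935 -20.73742965 242.00975076] [3.07329693 1.57076739 0.74986464] [-8.94819149e-02 -6.61461144e-02  1.91855848e+00  2.24183281e-05
  1.28916096e+00  6.63147817e-01] 0.2821526062646643
```

View pics/w1.png

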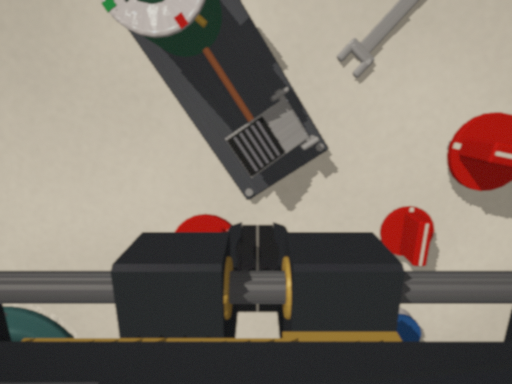

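The wrist picture shows the pedal pad at about (254,144), part of the collar at (160,5), and the small cap at (408,236). The wrench jaw is at (358,55).

Run:
```python
from h import *
t,w=load('top0'),load('w1')
T=lambda x,y:((x+.5)/4-.5+190,(y+.5)/4-.5+120)
print(tri(t,T(332,375),w,(254,144)),onz(w,254,144,57))
print('capline',tri(t,T(605,252),w,(424,243)))
im=cv2.resize(w['image'][70:200,180:360,::-1],None,fx=4,fy=4,interpolation=cv2.INTER_CUBIC);cv2.imwrite('pics/w1c.png',im)
print(proj(w,[594,-228,63]))
```

```text
(array([5.25316757e+02, 4.62380912e-01, 5.62374236e+01]), np.float64(2.6020456663875624)) [525.2691214    1.81804544  57.        ]
capline (array([ 593.82246149, -227.6400102 ,   65.452756  ]), np.float64(2.2997750979188076))
[422.29667561 242.62384889]
```

View pics/w1c.png

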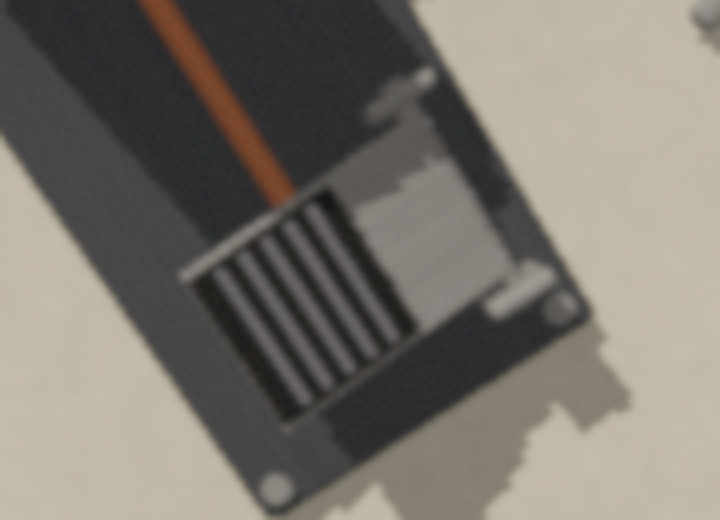

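Call:
play_rows(rows=[[[0,-0.13,-0.49,0,0,0,0],[0.8,0,0,0,0,0,0],[0.8,0,0,0,0,0,0],[0.8,0,0,0,0,0,0],[0.8,0,0,0,0,0,0],[0.24,0,0,0,0,0,0],[0.24,0,0,0,0,0,0],[0.22,0,0,0,0,0,0],[0,0,0,0,0,0,0],[0,0,0,0,0,0,0]]])

```text
t: 3.95
tcp_pos: [522.6, 1.6, 47.8]
tcp_rot: [2.281, 1.569, -0.042]
ft_force: [1.4, 1.0, 0.0]
grip_width: 0.5
```

Run:
```python
from h import *
from workcell import arm
s=arm.state();print(s['tcp_pos'],s['ft_force'])
c=arm.capture('scene');save('s2',c)
im=cv2.resize(c['image'][140:240,200:320,::-1],None,fx=5,fy=5,interpolation=cv2.INTER_CUBIC);cv2.imwrite('pics/s2c.png',im)
```

```text
[522.62348846   1.58126885  47.83944094] [1.44026632 0.95042206 0.01654668]
```

View pics/s2c.png

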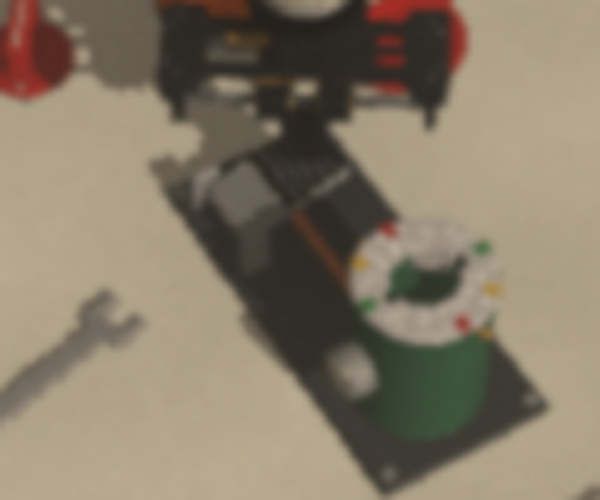

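Run:
```python
from h import *
from workcell import arm
w=wristcam(arm);save('w2',w);s=load('s2');print(w['state']['ft_force'],w['state']['t'],w['state']['tau'])
for P in ([522.6,1.6,40],[522.6,1.6,57],[525,1.5,57],[525,1.5,40],[522.6,1.6,90]): p=proj(s,P);print(P,p,(p-[200,140])*5,proj(w,P))
im=np.hstack([cv2.resize(load(n)['image'][150:200,225:285,::-1],None,fx=6,fy=6,interpolation=cv2.INTER_CUBIC) for n in('scene0','s2')])
cv2.imwrite('pics/s2d.png',im)
```

```text
[ 0.10936013 -0.65135285 -0.17281002] 4.0 [-1.55227597e-03 -3.74326050e+01 -2.93405128e+01  5.33038960e-02
 -3.15367675e-02  1.41816440e-05]
[522.6, 1.6, 40] [261.37565252 174.97956544] [306.87826261 174.89782722] [258.08783179 220.25024838]
[522.6, 1.6, 57] [261.36164902 171.88301373] [306.80824508 159.41506864] [258.22796829 230.87507042]
[525, 1.5, 57] [260.81220415 172.22319347] [304.06102077 161.11596734] [261.47528571 228.26243288]
[525, 1.5, 40] [260.83088962 175.3185823 ] [304.15444808 176.5929115 ] [261.0511132 217.8432265]
[522.6, 1.6, 90] [261.33376855 165.71789161] [306.66884273 128.58945805] [258.59381625 258.6128099 ]
```

View pics/s2d.png

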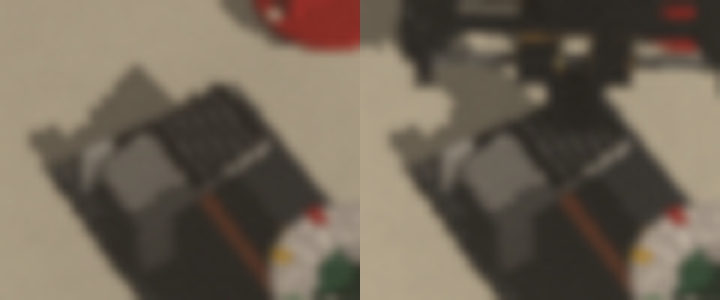

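View pics/w2.png

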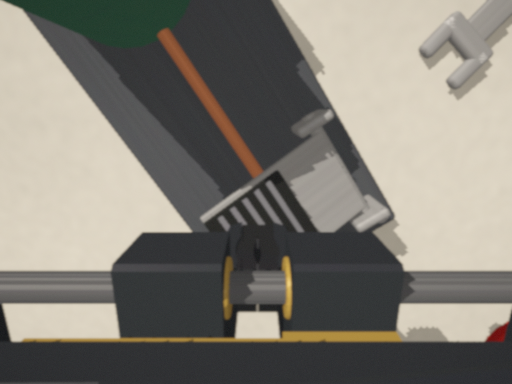

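Run:
```python
from h import *
w=load('w2');M=np.linalg.inv(w['mount'])
for x in(8,0,-11,-30,-56):
  for z in(-9,0,9):
    p=M@[x,0,z,1];print(x,z,(w['fx']*p[0]/p[2]+w['cx']).round(),(w['fy']*p[1]/p[2]+w['cy']).round())
im=cv2.resize(w['image'][170:330,190:330,::-1],None,fx=5,fy=5,interpolation=cv2.INTER_CUBIC)
im=cv2.convertScaleAbs(im,alpha=2.5,beta=20);im=im[:600];cv2.imwrite('pics/w2c.png',im)
s=load('s2');im=cv2.resize(s['image'][120:200,220:320,::-1],None,fx=7,fy=7,interpolation=cv2.INTER_CUBIC);cv2.imwrite('pics/s2e.png',cv2.convertScaleAbs(im,alpha=2.5,beta=20))
```

```text
8 -9 258.0 206.0
8 0 258.0 220.0
8 9 258.0 234.0
0 -9 258.0 210.0
0 0 258.0 225.0
0 9 258.0 239.0
-11 -9 258.0 217.0
-11 0 258.0 232.0
-11 9 258.0 247.0
-30 -9 258.0 230.0
-30 0 258.0 247.0
-30 9 259.0 263.0
-56 -9 259.0 255.0
-56 0 259.0 275.0
-56 9 259.0 294.0
```

View pics/w2c.png

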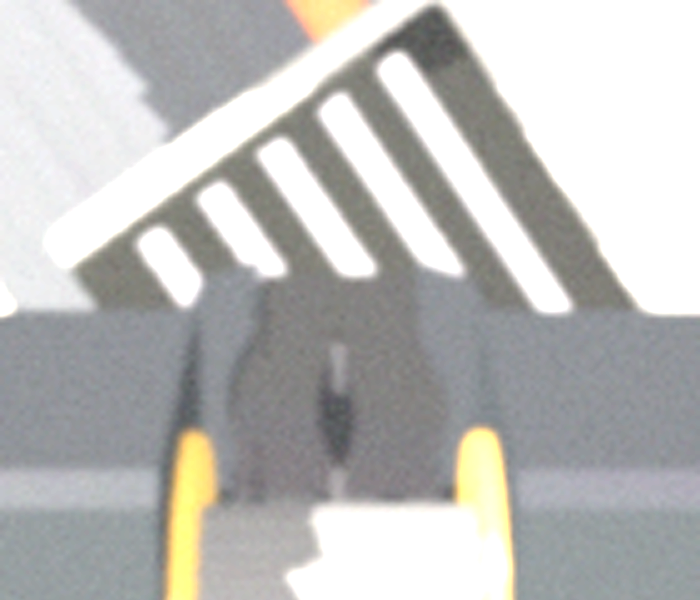

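View pics/s2e.png

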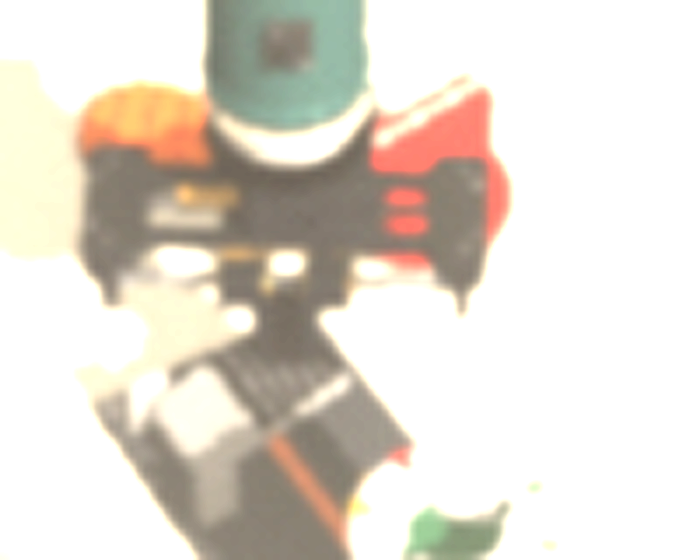

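Run:
```python
from h import *
a,b=load('w1'),load('w2')
for p,q in(((225.5,138.75),(199,218)),((262.5,117),(277,171))):
    print(tri(a,p,b,q))
# static check: wire lower end / plate features / hinge bolt
# wire at pedal, left post
for p,q in (((249,120),(260,173)),((319,147),(390,214)),((284,90),(316,120))):print('x',tri(a,p,b,q))
```

```text
(array([505.60985418,  29.34303408,  60.30113555]), np.float64(1.8034994498759602))
(array([552.55786447,  17.05406697,  44.05555857]), np.float64(0.875760239762047))
x (array([541.24223535,  23.73016987,  39.23752871]), np.float64(5.449615303421374))
x (array([582.57444655, -58.77871628,  26.26539777]), np.float64(6.017314785848058))
x (array([590.87014232,  21.52319767,  28.48735195]), np.float64(3.9123011451290073))
```

The pictures show the pedal is still up: its pad corners triangulate at 60 and 44 mm. The fingertips also look about 30 mm shorter than the text says, and there is no contact force. I'm going further down in small steps, watching the force.

Call:
play_rows(rows=[[[0.1,0,0,0,0,0,0],[0.1,0,0,0,0,0,0],[0.1,0,0,0,0,0,0],[0.08,0,0,0,0,0,0],[0,0,0,0,0,0,0],[0,0,0,0,0,0,0],[0,0,0,0,0,0,0],[0,0,0,0,0,0,0],[0,0,0,0,0,0,0],[0,0,0,0,0,0,0]]])

```text
t: 5.3
tcp_pos: [521.3, 1.8, 28.0]
tcp_rot: [-1.006, 1.57, 2.955]
ft_force: [-3.0, 0.7, 6.3]
grip_width: 0.4
```

Run:
```python
from h import *
from workcell import arm
w=wristcam(arm);save('w3',w);print(w['state']['ft_force'],w['state']['tcp_pos'],w['state']['joint_positions'])
c=arm.capture('scene');save('s3',c)
im=np.vstack([cv2.resize(w['image'][130:290,130:400,::-1],None,fx=2.2,fy=2.2),cv2.resize(c['image'][140:190,220:310,::-1],(594,240),interpolation=cv2.INTER_CUBIC)])
cv2.imwrite('pics/m3.png',cv2.convertScaleAbs(im,alpha=2,beta=0))
```

```text
[-2.98025303  0.73134049  6.29127215] [521.34706492   1.75608729  28.01034097] [-4.45328237e-02  1.75076157e-01  2.09609579e+00  2.30029657e-04
  8.71647458e-01  7.07357875e-01]
```

View pics/m3.png

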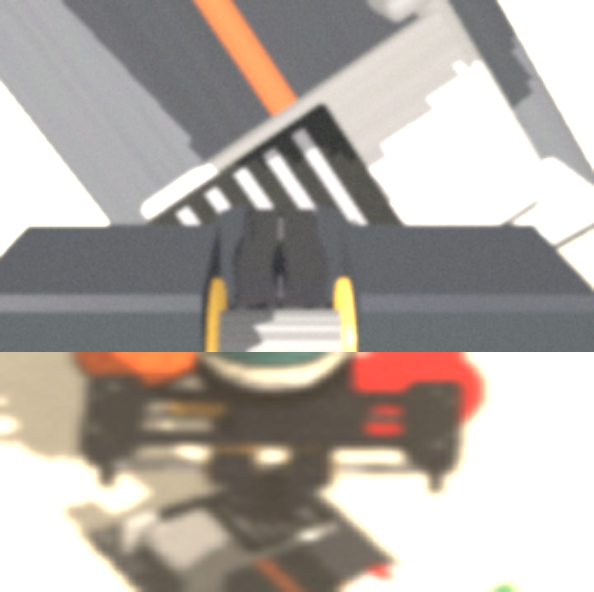

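Call:
play_rows(rows=[[[0.1,0,0,0,0,0,0],[0.1,0,0,0,0,0,0],[0.04,0,0,0,0,0,0],[0,0,0,0,0,0,0],[0,0,0,0,0,0,0],[0,0,0,0,0,0,0],[0,0,0,0,0,0,0],[0,0,0,0,0,0,0],[0,0,0,0,0,0,0],[0,0,0,0,0,0,0]]])

```text
t: 6.65
tcp_pos: [520.6, 2.0, 18.3]
tcp_rot: [-0.963, 1.567, 2.998]
ft_force: [-11.6, 2.2, 26.0]
grip_width: 0.5
```

Run:
```python
from h import *
from workcell import arm
w=wristcam(arm);save('w4',w);print(w['state']['ft_force'],w['state']['tcp_pos'])
c=arm.capture('scene');save('s4',c)
im=np.vstack([cv2.resize(w['image'][130:290,130:400,::-1],None,fx=2.2,fy=2.2),cv2.resize(c['image'][140:190,220:310,::-1],(594,240),interpolation=cv2.INTER_CUBIC)])
cv2.imwrite('pics/m4.png',cv2.convertScaleAbs(im,alpha=2,beta=0))
```

```text
[-11.62360514   2.22775041  25.96202383] [520.58603682   1.95395764  18.27187198]
```

View pics/m4.png

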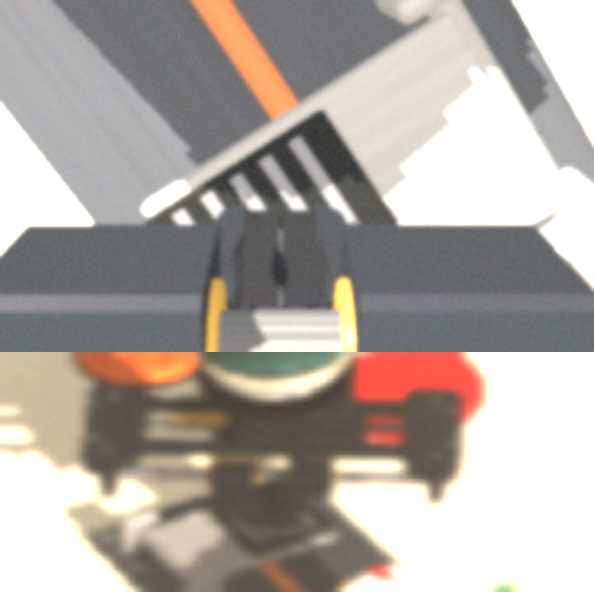

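The force is 26 N with the pedal lying level in the view, so it is at its stop and has been held for over 0.2 s. The fingertips are actually about 22 mm behind the reported TCP. I'm releasing the pedal and moving to look at the cap.

Call:
play_rows(rows=[[[-0.4,0,0,0,0,0,0],[-1,0,0,0,0,0,0],[-1,0,0,0,0,0,0],[0,0.84,0.67,0,0,0,0.6],[0,0.84,0.67,0,0,0,0.6],[0,0.84,0.67,0,0,0,0.6],[0,0.84,0.67,0,0,0,0.6],[0,0.84,0.67,0,0,0,0.6],[0,0,0,0,0,0,0.6],[0,0,0,0,0,0,0.6]]])

```text
t: 8.0
tcp_pos: [560.2, -263.7, 135.0]
tcp_rot: [-1.547, 1.569, 2.413]
ft_force: [-0.6, 0.1, 0.0]
grip_width: 53.0
```

Run:
```python
from h import *
from workcell import arm
w=wristcam(arm);save('w5',w);s=w['state'];print(s['ft_force'],s['tcp_pos'],s['joint_positions'],s['grip_width'])
c=arm.capture('scene');save('s5',c)
im=np.vstack([cv2.resize(x['image'][140:190,220:310,::-1],(594,240),interpolation=cv2.INTER_CUBIC) for x in(load('scene0'),c)])
cv2.imwrite('pics/m5.png',cv2.convertScaleAbs(im,alpha=1.5,beta=0))
```

```text
[-0.58063868  0.12072838  0.00740075] [ 560.1897052  -263.68676745  134.97003659] [-4.80441979e-01  2.23234283e-01  1.81059208e+00  5.19948710e-04
  1.10960402e+00  2.72110119e-01] 53.00737257570967
```

View pics/w5.png

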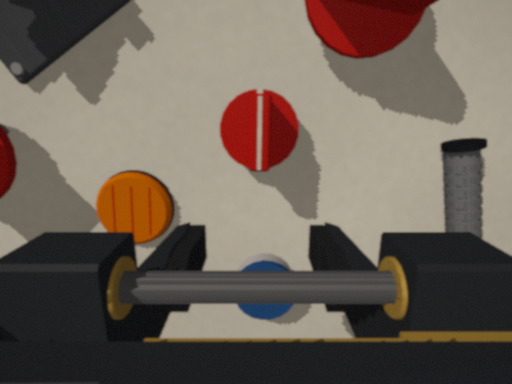

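View pics/m5.png

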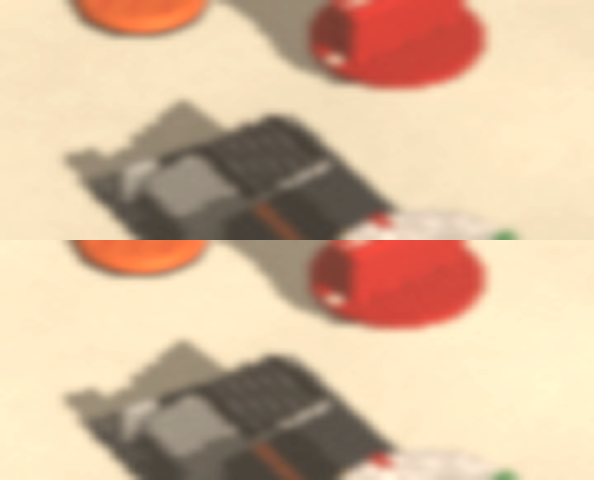

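The pedal is back up: the two scene crops match. The wrist view shows the cap at (260,130) with its white line nearly vertical from (261,92) to (259,170). It stands upright, well clear of the reflector at (135,207).

```bash
cat > cap.py <<'E'
from h import *
def capm(w,zline=63,zdisc=23,roi=(80,190,200,320)):
    y0,y1,x0,x1=roi;im=w['image'][y0:y1,x0:x1]
    h=cv2.cvtColor(im,cv2.COLOR_RGB2HSV)
    red=cv2.inRange(h,(0,120,60),(8,255,255))|cv2.inRange(h,(170,120,60),(180,255,255))
    k,l,st,ce=cv2.connectedComponentsWithStats(cv2.morphologyEx(red,cv2.MORPH_CLOSE,np.ones((9,9))))
    i=1+np.argmax(st[1:,4]);blob=(l==i).astype(np.uint8)
    wh=((im.min(2)>110)&(blob>0)).astype(np.uint8)
    k,l2,st2,_=cv2.connectedComponentsWithStats(wh);j=1+np.argmax(st2[1:,4])
    print('comps',[(s.tolist()) for s in st2[1:]])
    ys,xs=np.nonzero(l2==j);pts=np.stack([xs+x0,ys+y0],1).astype(float)
    m=pts.mean(0);u,s,v=np.linalg.svd(pts-m,full_matrices=False);d=v[0];t=(pts-m)@d
    e=[m+d*t.min(),m+d*t.max()]
    g=[onz(w,*p,zline) for p in e];dd=g[1]-g[0]
    print('line px',m,e,'world c',onz(w,*((e[0]+e[1])/2),zline),'len',np.linalg.norm(dd),'yaw',np.degrees(np.arctan2(dd[1],dd[0])))
    c=max(cv2.findContours(blob,0,1)[0],key=cv2.contourArea);el=cv2.fitEllipse(c);print('disc ellipse',el[0][0]+x0,el[0][1]+y0,el[1])
    return (e[0]+e[1])/2
E
python3 - <<'E'
from cap import *
w=load('w5');m=capm(w)
t=load('top0');T=lambda x,y:((x+.5)/4-.5+190,(y+.5)/4-.5+120)
print(tri(t,T(605,252),w,m)); print(np.degrees(w['state']['joint_positions'][0]-w['state']['joint_positions'][5]))
E
```

```text
comps [[57, 10, 6, 3, 16], [57, 16, 5, 74, 299]]
line px [258.99331104 132.48829431] [array([259.73818591,  95.99465609]), array([258.24796408, 169.00506122])] world c [ 593.82215398 -228.86389522   63.        ] len 55.93475561388272 yaw -134.31900619892053
disc ellipse 258.8603935241699 129.18844985961914 (77.10579681396484, 79.85541534423828)
(array([ 593.74338459, -228.95737116,   59.76388909]), np.float64(0.2357507011480603))
-43.11805909390167
```

Call:
play_rows(rows=[[[0,0.02,-0.97,0.17,0,0,0.6],[0.7,0,0,0,0,0,0.6],[0.7,0,0,0,0,0,0.6],[0.6,0,0,0,0,0,0.6],[0.3,0,0,0,0,0,0.6],[0.2,0,0,0,0,0,0.6],[0,0,0,0,0,0,0.6],[0,0,0,0,0,0,0.6],[0,0,0,0,0,0,0.6],[0,0,0,0,0,0,0.6]]])

```text
t: 9.35
tcp_pos: [595.1, -229.8, 11.8]
tcp_rot: [1.948, 1.57, -0.395]
ft_force: [-0.4, -0.4, -0.8]
grip_width: 52.9
```

Run:
```python
from h import *
from workcell import arm
w=wristcam(arm);save('w6',w);s=w['state'];print(s['ft_force'],s['tcp_pos'],np.degrees(s['joint_positions'][0]-s['joint_positions'][5]),s['grip_width'])
c=arm.capture('scene');save('s6',c)
im=np.vstack([cv2.resize(w['image'][130:330,130:400,::-1],None,fx=2.2,fy=2.2)[:340],cv2.resize(c['image'][115:165,170:260,::-1],(594,240),interpolation=cv2.INTER_CUBIC)])
cv2.imwrite('pics/m6.png',cv2.convertScaleAbs(im,alpha=1.5,beta=0))
```

```text
[-0.44530226 -0.37939541 -0.80144976] [ 595.11372226 -229.75141979   11.75844943] -44.26651601775357 52.87967357188408
```

View pics/m6.png

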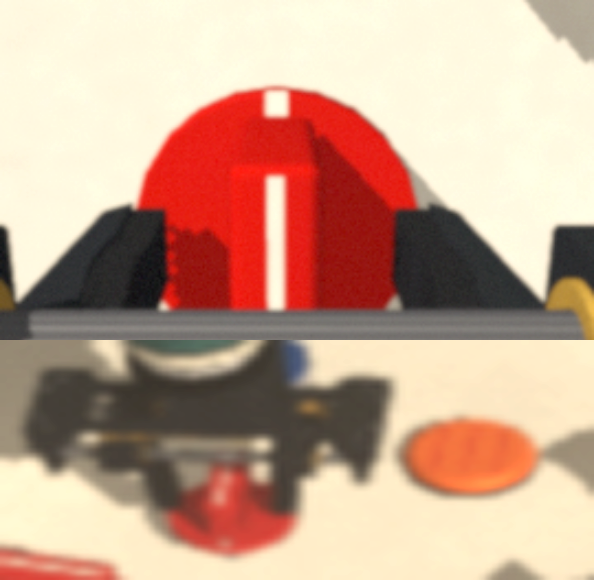

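The bar (white line at col 255) is centred between the open jaws. I'm going down 4 mm and closing.

Call:
play_rows(rows=[[[0.08,0,0,0,0,0,0.6],[0,0,0,0,0,0,0.6],[0,0,0,0,0,0,0],[0,0,0,0,0,0,0],[0,0,0,0,0,0,0],[0,0,0,0,0,0,0],[0,0,0,0,0,0,0],[-0.3,0,0,0,0,0,0],[-0.6,0,0,0,0,0,0],[-0.6,0,0,0,0,0,0]]])

```text
t: 10.7
tcp_pos: [594.6, -229.4, 83.4]
tcp_rot: [-1.354, 1.571, 2.586]
ft_force: [0.0, -0.0, -1.6]
grip_width: 17.5
```

Run:
```python
from h import *
from workcell import arm
w=wristcam(arm);save('w7',w);s=w['state'];print(s['ft_force'],s['tcp_pos'],np.degrees(s['joint_positions'][0]-s['joint_positions'][5]),s['grip_width'])
c=arm.capture('scene');save('s7',c)
im=np.vstack([cv2.resize(w['image'][130:330,130:400,::-1],None,fx=2.2,fy=2.2)[:340],cv2.resize(c['image'][105:165,170:260,::-1],(594,260),interpolation=cv2.INTER_CUBIC)])
cv2.imwrite('pics/m7.png',cv2.convertScaleAbs(im,alpha=1.5,beta=0))
```

```text
[ 0.02916634 -0.04971632 -1.55032478] [ 594.60911437 -229.39748196   83.44806218] -44.2560759698365 17.465002887802797
```

View pics/m7.png

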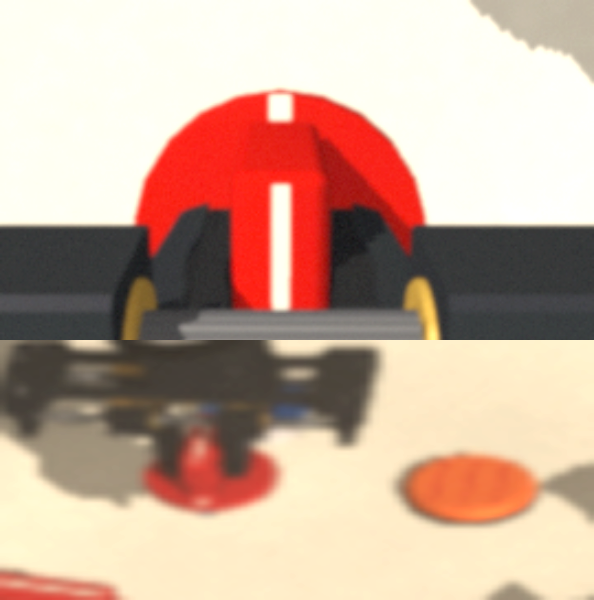

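The cap is held (opening 17.5 mm) and lifted upright. I'm carrying it to a viewing place beside the mouth and turning it by about 125°.

Call:
play_rows(rows=[[[-0.75,0,0,0,0,0,0],[-0.75,0,0,0,0,0,0],[-0.75,0,0,0,0,0,0],[0,-0.68,-0.86,0,0,0,0],[0,-0.68,-0.86,0,0,0,0],[0,-0.68,-0.86,0,0,0,0],[0,-0.68,-0.86,0,0,0,0],[0,-0.68,-0.86,0,0,0,0],[0,-0.68,-0.86,0,0,0,0],[0,-0.68,-0.86,0,0,0,0]]])

```text
t: 12.05
tcp_pos: [633.7, 153.9, 193.5]
tcp_rot: [-0.498, 1.57, -2.841]
ft_force: [1.2, -0.8, -1.2]
grip_width: 18.0
```

Call:
play_rows(rows=[[[0,0,0,-1,0,0,0],[0,0,0,-1,0,0,0],[0,0,0,-1,0,0,0],[0,0,0,-1,0,0,0],[0,0,0,-1,0,0,0],[0,0,0,-1,0,0,0],[0,0,0,-1,0,0,0],[0,0,0,-1,0,0,0],[0,0,0,-1,0,0,0],[0,0,0,-1,0,0,0]]])

```text
t: 13.3
tcp_pos: [633.6, 152.1, 193.3]
tcp_rot: [-1.797, 1.569, -2.936]
ft_force: [-0.4, 0.1, -1.4]
grip_width: 18.0
```

Call:
play_rows(rows=[[[0,0,0,-1,0,0,0],[0,0,0,-1,0,0,0],[0,0,0,-1,0,0,0],[0,0,0,-1,0,0,0],[0,0,0,-1,0,0,0],[0,0,0,-1,0,0,0],[0,0,0,-1,0,0,0],[0,0,0,-1,0,0,0],[0,0,0,0,0,0,0],[0,0,0,0,0,0,0]]])

```text
t: 14.55
tcp_pos: [634.0, 152.2, 193.9]
tcp_rot: [-2.793, 1.57, -2.978]
ft_force: [0.6, -0.6, -0.6]
grip_width: 17.8
```

Run:
```python
from h import *
from workcell import arm
w=wristcam(arm);save('w8',w);s=w['state'];print(s['t'],s['ft_force'],s['tcp_pos'],np.degrees(s['joint_positions'][0]-s['joint_positions'][5]),s['joint_positions'],s['grip_width'])
```

```text
14.55 [ 0.58332973 -0.64787353 -0.63721704] [633.95158084 152.19563397 193.89291847] 79.38950118122132 [ 1.97398091e-01  2.36100517e-01  1.68143311e+00  3.02890120e-05
  1.22489456e+00 -1.18821010e+00] 17.812661439602675
```

View pics/w8.png

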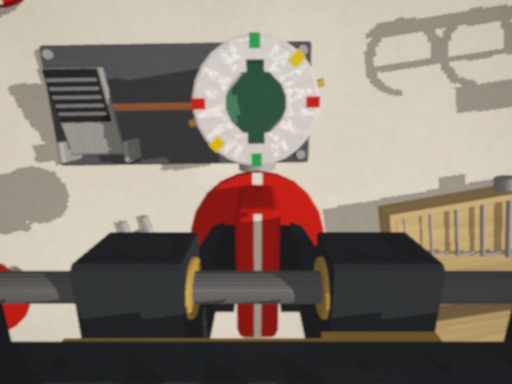

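The wrist view shows the mouth with green marks at (255,40) and (256,160), red at (198,104) and (313,102), and yellow at (297,58) and (217,145). The slots run along image vertical, in line with the cap's bar.

```bash
cat > mouth.py <<'E'
from h import *
def mouth(w,roi=(20,175,180,335),z=128,show=None):
    y0,y1,x0,x1=roi;im=w['image'][y0:y1,x0:x1];h=cv2.cvtColor(im,cv2.COLOR_RGB2HSV)
    out={}
    for n,m in(('green',cv2.inRange(h,(50,120,100),(80,255,255))),('red',cv2.inRange(h,(0,150,120),(6,255,255))|cv2.inRange(h,(174,150,120),(180,255,255))),('yel',cv2.inRange(h,(18,150,140),(32,255,255)))):
        k,l,st,ce=cv2.connectedComponentsWithStats(m)
        for i in range(1,k):
            if 25<st[i,4]<400:
                p=ce[i]+[x0,y0];out.setdefault(n,[]).append((p,st[i,4],onz(w,*p,z)))
    g=cv2.cvtColor(im,cv2.COLOR_RGB2GRAY);bright=((im.min(2)>120)).astype(np.uint8)
    for n in out:
        for o in out[n]:print(n,o[0].round(1),o[1],o[2].round(1))
    return out
E
python3 - <<'E'
from mouth import *
from cap import capm
w=load('w8');mouth(w)
# opening: dark green region
im=w['image'];h=cv2.cvtColor(im,cv2.COLOR_RGB2HSV)
print(h[40,255],h[102,258],h[160,256],h[103,198])
m=cv2.inRange(h,(45,60,20),(95,255,110))[50:160,215:300]
c=max(cv2.findContours(m,0,1)[0],key=cv2.contourArea);print(cv2.boundingRect(c),cv2.minEnclosingCircle(c))
s=w['state'];R=Ro.from_euler('xyz',s['tcp_rot']).as_matrix();print(R)
E
```

```text
green [254.1  39.9] 115 [522.4 171.6 128. ]
green [256.  159.9] 77 [606.2 157.  128. ]
red [312.6 101.7] 108 [571.5 206.2 128. ]
red [196.6 103.3] 126 [556.6 121.7 128. ]
yel [296.9  57.8] 126 [539.6 199.4 128. ]
yel [215.9 144.6] 115 [588.9 129.1 128. ]
[ 68 174 155] [ 73 106  82] [ 68 182 154] [  1 213 196]
(16, 11, 53, 81) ((41.0, 51.068748474121094), 40.379608154296875)
[[-8.24903865e-04  1.84141447e-01  9.82899408e-01]
 [-1.35923621e-04  9.82899713e-01 -1.84141618e-01]
 [-9.99999651e-01 -2.85498379e-04 -7.85768600e-04]]
```

Run:
```python
from h import *
w=load('w8');M=np.linalg.inv(w['mount'])
def pj(x,y,z):
    p=M@[x,y,z,1];return np.array([w['fx']*p[0]/p[2]+w['cx'],w['fy']*p[1]/p[2]+w['cy']]).round(1)
print('rim',pj(-12,0,-36),pj(-15,0,-36),'line end',pj(-55,0,-30),pj(-55,0,-20),'disc side',pj(-15,36,0),pj(-15,25,-26),pj(-15,-25,-26))
im=w['image'];wh=(im.min(2)>110)
for r in list(range(168,186,2))+list(range(205,232,3)):
    xs=np.nonzero(wh[r,235:280])[0]+235; print(r,xs.mean().round(1) if len(xs) else None,len(xs))
h=cv2.cvtColor(im,cv2.COLOR_RGB2HSV);red=cv2.inRange(h,(0,140,60),(8,255,255))|cv2.inRange(h,(172,140,60),(180,255,255))
for r in(175,185,200,215):
    xs=np.nonzero(red[r,180:340])[0]+180;print('red',r,xs.min(),xs.max(),(xs.min()+xs.max())/2)
cv2.imwrite('pics/w8c.png',cv2.resize(im[160:290,190:330,::-1],None,fx=4,fy=4,interpolation=cv2.INTER_CUBIC))
```

```text
rim [256.  168.7] [255.9 169.8] line end [255.5 204.4] [255.6 228.3] disc side [322.5 235. ] [304.  188.6] [208.  188.7]
168 259.6 38
170 258.5 38
172 258.2 30
174 257.0 15
176 257.0 11
178 257.0 11
180 257.0 11
182 257.0 11
184 256.5 10
205 None 0
208 None 0
211 None 0
214 257.5 8
217 257.0 9
220 257.0 9
223 257.0 7
226 257.0 7
229 257.0 7
red 175 236 278 257.0
red 185 217 297 257.0
red 200 204 311 257.5
red 215 196 318 257.0
```

View pics/w8c.png

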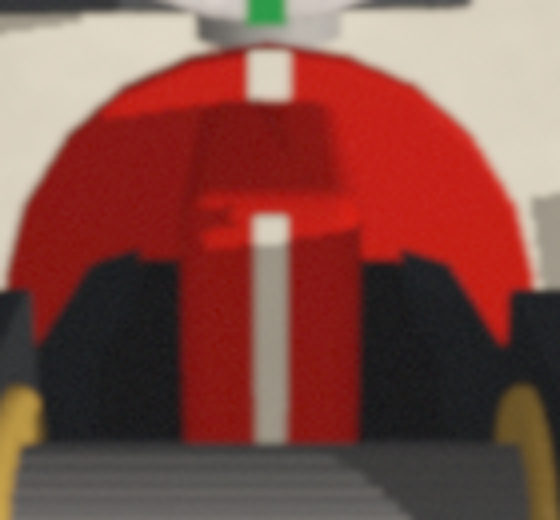

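The mouth centre is consistent across all mark pairs at (564.2,164.2), and the tank yaw is -10.0°. The held cap's bar is at -10.6°. I'm moving over the mouth and stopping just above the collar.

Call:
play_rows(rows=[[[0,-0.03,-0.71,0,0,0,0],[0,-0.01,-0.72,0,0,0,0],[0,0,0,-0.09,0,0,0],[0.5,0,0,0,0,0,0],[0.5,0,0,0,0,0,0],[0,0,0,0,0,0,0],[0,0,0,0,0,0,0],[0,0,0,0,0,0,0],[0,0,0,0,0,0,0],[0,0,0,0,0,0,0]]])

```text
t: 15.85
tcp_pos: [563.9, 163.4, 145.1]
tcp_rot: [0.408, 1.57, 0.236]
ft_force: [-1.6, -0.5, -2.0]
grip_width: 18.0
```

```bash
cat > look.py <<'E'
from h import *
from workcell import arm
import sys
def look(n):
    w=wristcam(arm);save('w'+n,w);s=w['state'];print(s['t'],s['ft_force'].__class__ and np.round(s['ft_force'],1),np.round(s['torque'],2),np.round(s['tcp_pos'],1),np.degrees(s['joint_positions'][0]-s['joint_positions'][5]).round(2),s['grip_width'])
    c=arm.capture('scene');save('s'+n,c);t=arm.capture('top');save('t'+n,t)
    a=cv2.resize(w['image'][130:300,130:390,::-1],(520,340))
    b=cv2.resize(c['image'][160:230,245:325,::-1],(400,350)[:2],interpolation=cv2.INTER_CUBIC)
    d=cv2.resize(t['image'][175:235,180:250,::-1],(400,343)[:2],interpolation=cv2.INTER_CUBIC)
    bot=np.hstack([b[:343],d]);im=np.zeros((683,800,3),np.uint8);im[:340,:520]=a;im[340:683]=bot
    im=cv2.resize(im,(700,598));cv2.imwrite(f'pics/m{n}.png',cv2.convertScaleAbs(im,alpha=1.4,beta=0))
look(sys.argv[1])
E
python3 look.py 9
```

```text
15.85 [-1.6 -0.5 -2. ] [ 0.04 -0.13  0.  ] [563.9 163.4 145.1] 80.12 18.028056149116725
```

View pics/m9.png

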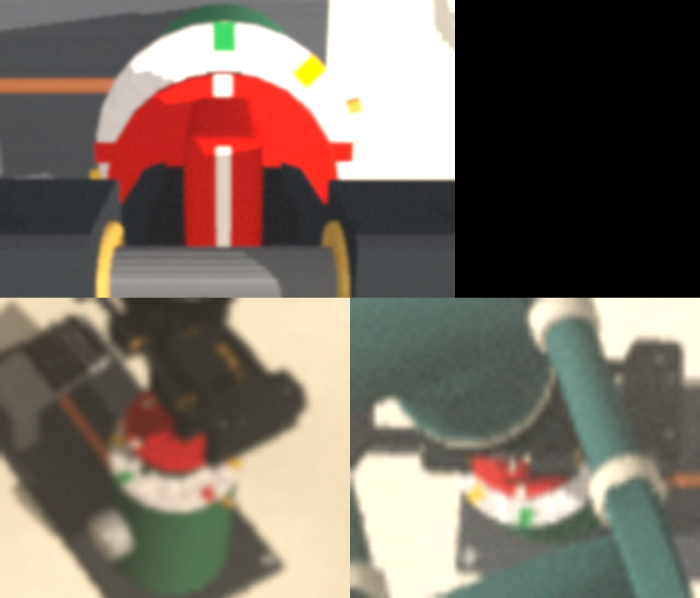

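Run:
```python
from mouth import *
w=load('w9');o=mouth(w,(130,235,170,345))
R=Ro.from_euler('xyz',w['state']['tcp_rot']).as_matrix()
for n in o:
  for p in o[n]:print(n,((p[2]-w['state']['tcp_pos'])@R).round(1))
```

```text
green [257.4 149.8] 154 [522.6 171.4 128. ]
yel [306.5 170.2] 168 [540.3 199.1 128. ]
yel [331.8 189.7] 29 [555.4 213.2 128. ]
green [ 17.1   0.8 -42.1]
yel [ 17.1  31.2 -29.5]
yel [ 17.1  47.6 -16.9]
```

Lateral and angular alignment is good to about 1 mm: the bar's white line is in line with the green mark at col 257. I'm lowering in steps.

Call:
play_rows(rows=[[[0.1,0,-0.01,0,0,0,0],[0.1,0,0,0,0,0,0],[0.08,0,0,0,0,0,0],[0.08,0,0,0,0,0,0],[0,0,0,0,0,0,0],[0,0,0,0,0,0,0],[0,0,0,0,0,0,0],[0,0,0,0,0,0,0],[0,0,0,0,0,0,0],[0,0,0,0,0,0,0]]])

```text
t: 17.25
tcp_pos: [563.1, 163.4, 126.5]
tcp_rot: [0.37, 1.571, 0.197]
ft_force: [-0.1, -0.1, -1.9]
grip_width: 18.1
```

```bash
python3 look.py 10
```

```text
17.25 [-0.1 -0.1 -1.9] [ 0.02 -0.12 -0.02] [563.1 163.4 126.5] 80.12 18.128433551559564
```

View pics/m10.png

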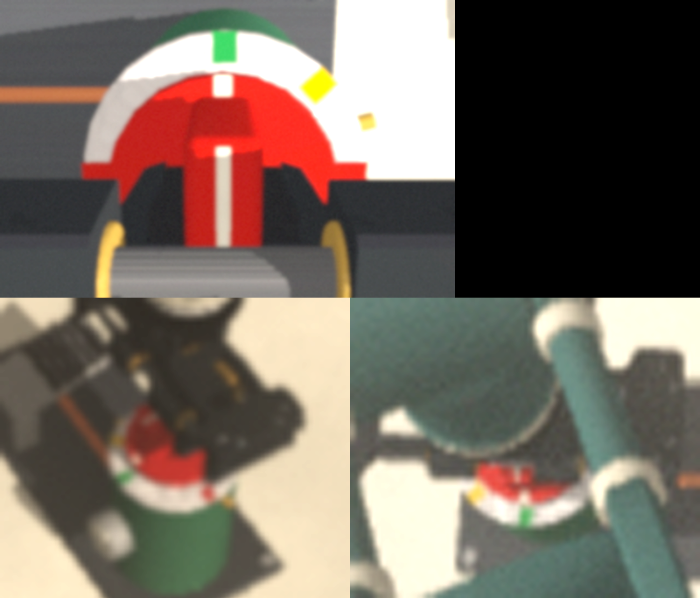

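No resistance, so the lugs are through the slots. I'm lowering the last few millimetres onto the collar.

Call:
play_rows(rows=[[[0.05,0,0,0,0,0,0],[0.05,0,0,0,0,0,0],[0.03,0,0,0,0,0,0],[0,0,0,0,0,0,0],[0,0,0,0,0,0,0],[0,0,0,0,0,0,0],[0,0,0,0,0,0,0],[0,0,0,0,0,0,0],[0,0,0,0,0,0,0],[0,0,0,0,0,0,0]]])

```text
t: 18.65
tcp_pos: [563.1, 163.4, 120.1]
tcp_rot: [0.425, 1.571, 0.252]
ft_force: [-0.1, -0.2, 0.1]
grip_width: 18.2
```

```bash
python3 look.py 11
```

```text
18.65 [-0.1 -0.2  0.1] [ 0.01 -0.04  0.01] [563.1 163.4 120.1] 80.12 18.16696013515467
```

View pics/m11.png

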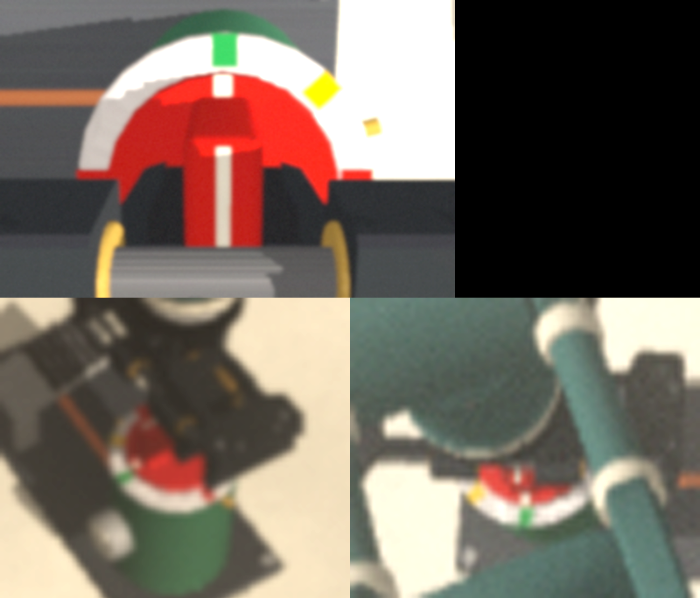

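Call:
play_rows(rows=[[[0.02,0,0,0,0,0,0],[0.02,0,0,0,0,0,0],[0,0,0,0,0,0,0],[0,0,0,0,0,0,0],[0,0,0,0,0,0,0],[0,0,0,0,0,0,0],[0,0,0,0,0,0,0],[0,0,0,0,0,0,0],[0,0,0,0,0,0,0],[0,0,0,0,0,0,0]]])

```text
t: 20.05
tcp_pos: [563.4, 163.4, 120.0]
tcp_rot: [0.389, 1.57, 0.216]
ft_force: [-4.5, -2.0, 8.9]
grip_width: 17.7
```

```bash
python3 look.py 12
python3 - <<'E'
from mouth import *
w=load('w12');o=mouth(w,(130,235,170,345))
R=Ro.from_euler('xyz',w['state']['tcp_rot']).as_matrix()
for n in o:
  for p in o[n]:print(n,((p[2]-w['state']['tcp_pos'])@R).round(1))
im=w['image'];wh=(im.min(2)>110)
for r in(174,178,180,216,222,228):
    xs=np.nonzero(wh[r,245:275])[0]+245;print(r,xs.mean(),len(xs))
E
```

```text
20.05 [-4.5 -2.   8.9] [-0.06  0.59  0.01] [563.4 163.4 120. ] 80.12 17.722104201385974
green [258.  157.7] 226 [523.  171.6 128. ]
red [333.3 229.5] 98 [570.5 206.4 128. ]
yel [313.7 180.6] 226 [540.5 199.1 128. ]
yel [341.8 201.8] 36 [555.1 212.8 128. ]
green [ -8.1   1.1 -41.2]
red [-8.  43.6 -0.3]
yel [ -8.   31.2 -28.6]
yel [ -8.   47.2 -16.6]
174 257.0 11
178 257.0 11
180 257.0 11
216 257.0 9
222 257.0 7
228 257.0 7
```

The cap is seated: the height stays at 120.0 while the push rises to about 11 N. It is still at green. I'm now turning it clockwise slowly, in two parts.

Call:
play_rows(rows=[[[0,0,0,0.5,0,0,0],[0,0,0,0.5,0,0,0],[0,0,0,0.5,0,0,0],[0,0,0,0.5,0,0,0],[0,0,0,0.5,0,0,0],[0,0,0,0.5,0,0,0],[0,0,0,0.5,0,0,0],[0,0,0,0.5,0,0,0],[0,0,0,0,0,0,0],[0,0,0,0,0,0,0]]])

```text
t: 21.45
tcp_pos: [564.9, 163.9, 120.0]
tcp_rot: [0.95, 1.567, 0.298]
ft_force: [-0.1, 0.7, 5.8]
grip_width: 17.7
```

```bash
python3 look.py 13
```

```text
21.45 [-0.1  0.7  5.8] [ 0.04 -0.07 -0.08] [564.9 163.9 120. ] 52.61 17.692916653265986
```

View pics/m13.png

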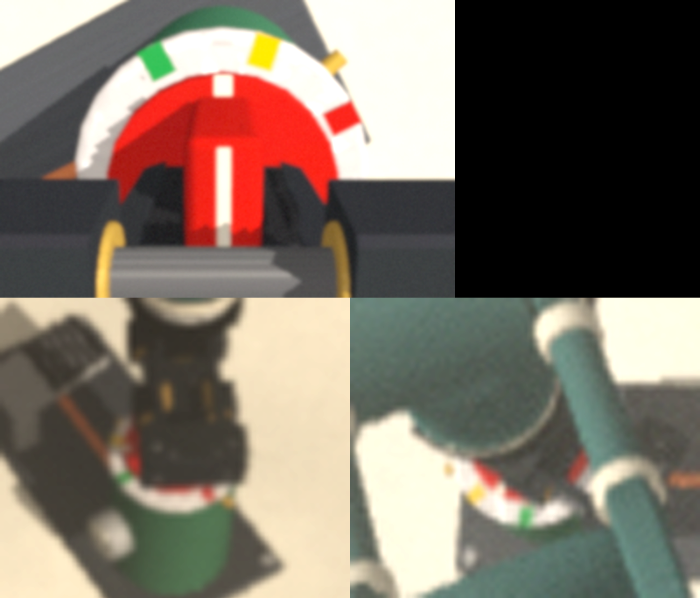

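The wrist view shows the cap's pointer past green (156,60) and on its way to yellow (264,52), turned 27.5° with the cap following. I'm turning the remaining 17.5°.

Call:
play_rows(rows=[[[0,0,0,0.5,0,0,0],[0,0,0,0.5,0,0,0],[0,0,0,0.5,0,0,0],[0,0,0,0.5,0,0,0],[0,0,0,0.55,0,0,0],[0,0,0,0,0,0,0],[0,0,0,0,0,0,0],[0,0,0,0,0,0,0],[0,0,0,0,0,0,0],[0,0,0,0,0,0,0]]])

```text
t: 22.85
tcp_pos: [564.9, 163.9, 120.0]
tcp_rot: [1.237, 1.567, 0.278]
ft_force: [1.3, -0.2, 6.7]
grip_width: 17.9
```

```bash
python3 look.py 14
python3 - <<'E'
from mouth import *
w=load('w14');o=mouth(w,(130,235,170,345))
R=Ro.from_euler('xyz',w['state']['tcp_rot']).as_matrix()
for n in o:
  for p in o[n]:print(n,((p[2]-w['state']['tcp_pos'])@R).round(1))
E
```

```text
22.85 [ 1.3 -0.2  6.7] [-0.05 -0.08 -0.09] [564.9 163.9 120. ] 35.08 17.863548326972982
green [199.5 178.5] 220 [522.2 170.9 128. ]
red [312.3 178.3] 227 [572.  205.9 128. ]
yel [300.2 149.1] 97 [557.2 214.7 128. ]
yel [256.  155.5] 234 [540.  198.6 128. ]
green [ -8.2 -30.9 -30.3]
red [ -8.   30.  -30.2]
yel [ -8.   22.9 -46. ]
yel [ -8.1  -0.4 -42.7]
```

View pics/m14.png

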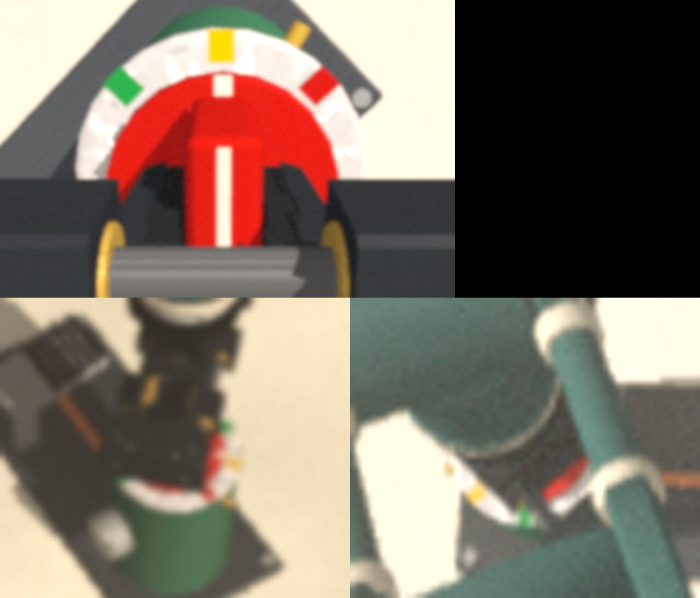

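The wrist view shows the pointer in line with the yellow mark at (256,155), with green and red symmetric on either side at (199,178) and (312,178). Cap down, grip held, pedal up. Handing in.

```bash
python3 -c "
from workcell import arm
print(arm.job_done())"
```

```text
the job is handed in; nothing more can be done
None
```

The job is handed in at about 23 s of the 58 s allowed. The cap is seated and turned to the yellow vent marks, still gripped, and the pedal is back up. No verdict was reported.

**What I did:**
- **Pedal:** pressed it to its stop (about 26 N with the pad lying level), held it for over 0.2 s and released it. Scene crops from before and after matched.
- **Cap in:** gripped the smallest red cap by its bar and set it through the slots at the green marks. At the collar the height stayed at 120.0 mm while the push rose to about 11 N.
- **Turn:** turned it clockwise by 45° (tool angle 80.1° to 35.1°).

**Last checks:**
- **Angle:** in the wrist view the pointer is in line with a yellow mark, with green and red symmetric on either side.
- **Seat and grip:** the downward push is still about 7 N and the grip opening is 17.9 mm. The cap looks to be within about 1.5 mm of the mouth centre.
- **Bystanders:** I never touched one, though I took no final position check of them.

**Disagreements:**
- **Fingertips:** they stood about 22 mm behind the reported TCP, not 8 mm ahead as stated. My first press stopped short because of this. I measured the offset on the pedal and used it afterwards.
- **Cap offset:** two estimates of the cap's offset along its bar in the gripper differed by about 1 mm, within the slot clearance.

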